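# Load the adapter tester, shut its tray and hold the test plunger at half stroke

## Robot

A 7-joint arm with a two-finger parallel gripper is mounted at the origin on the work surface. World frame = base frame: x ahead of the robot, y to its left, z up, the work surface at z = 0. Lengths are in m, angles in rad, forces in N, time in s.
With the tool pointing down it reaches from about 0.425 to 0.825 m from the base axis. Payload 3.6 kg.
Tool frame: the origin (TCP) lies midway between the tips of the shut fingers; the grasp point (between the pads) lies 19 mm behind it; z points along the fingers, y is the direction in which the jaws open and shut (so a half turn about z gives the same grasp; the last joint's range is limited). The gripper opens to 93 mm and grips with 3 to 60 N. Pads are 15 mm wide; open, the fingers measure 128 mm over their backs; the gripper's body (75 mm by 188 mm) begins 65 mm behind the grasp point.
Start: joints at [1.109, 0.615, -0.013, 1.423, 0.008, 1.103, -0.04], TCP at [0.274, -0.589, 0.196] pointing down, gripper open.
Joint ranges: [-3.12, 3.12], [-0.3, 2.06], [-1.34, 1.32], [0.26, 2.42], [-1.36, 4.5], [0.01, 1.98], [-2.84, 2.84]. Speed limits (rad/s): [2.79, 2.79, 3.14, 3.14, 3.14, 3.14, 3.14].

## Interface

Orientations are given as a rotation vector (axis times angle).
In Python, from cell import ctrl, camera, workorder gives the robot as it stands.
- The arm moves only by the tool drive_tool, never from a script. Its argument "commands" is a list of rows, each an object with "linear": the shift along the tool's x, y, z in mm, a list of three; "dr": the turn, a rotation vector about the tool's x, y, z in degrees, a list of three. A call has 1 to 20 rows; each row is the pose to reach, as a shift and turn from the pose commanded when the call began, along the tool's axes at that moment; what a row does not reach only later rows make up. A row lasts 1/8 s, in which the tool goes at most 62.5 mm and 10.7 degrees, less where a joint would pass 70% of its speed; a pose out of reach is approached as far as the arm can. A call with a gripper value outside its range is refused whole. "grip" is the finger opening in mm, from 0 to 93, set as the call begins (left out, the last holds). The fingers move at their own pace and stop on an object; the grip force is fixed at half the most. Time passes only in rows, so rows that repeat a pose let the fingers close. It gives the time, the measured TCP pose, the force and the opening at its end, in the units of the state.
- ctrl.get_obs(): the state, without advancing time (a new reading comes with each control period).
- camera(name): name is "side" or "top" or "wrist"; returns a dict with "img" (384x512x3 uint8, red, green, blue), "mtx" (3x3 intrinsics, pixels), "rvec" (rotation vector, rad) and "tvec" (3), from world to camera coordinates, as OpenCV has them; the wrist camera has in their place "tool_from_camera" (4x4, takes a point from camera to tool coordinates, whose origin is the TCP and whose axes are the flange's). Camera axes: x right, y down, z forward; pixel columns grow to the right and rows downward; lengths in m; the calibration is good to about 2 mm. A picture is of the moment at which its call begins: read the wrist's pose just before it. There is no depth.
- workorder.job_done(): hands the job in, once; it reports no verdict.
The state is a dict: "time": time; "joints": joint angles; "dq": joint speeds; "tau": joint torques, N m; "ee_pos": TCP position; "ee_rot": TCP orientation; "force": force on the tool from outside, world axes, zero at the start; "torque": the same for the moment, N m; "gripper_width": finger opening in m.
Only numpy, scipy, OpenCV 4.12 (cv2) and the standard library are available. Lean on these libraries where they do the work, as an engineer would, in place of code of your own. Each camera call takes 0.05 s, during which the arm holds its last target.

## Task

Set the large oblong black power adapter (do not drop it) flat (as it lies now) and lengthwise between the corner stops of the tester's open tray, let go of it, and push the tray fully home. Then press the black mushroom plunger on top of the tester half-way down (12 mm of its 24 mm stroke, where its top is level with the small steel post beside it), never to the bottom and not before the tray is shut, hold it there with the fingers for three seconds and finish while still holding it; leave everything else on the bench where it is.

Things in the scene. Friction and masses are not known exactly. Their poses are not given: they have to be found in the camera images.
- adapter_center (a point): Centre (18 mm above the underside) of the power adapter: a loose oblong black plastic block, 70 mm long (its x) x 46 mm wide (its y) x 36 mm high (its z), 0.13 to 0.25 kg, lying flat on the bench at any yaw. It is the largest of the loose black blocks on the bench and has a flat grey label on top. Either end may go first into the nest. Grasp it across its 46 mm width.
- tester: The tester, fixed to the bench: a grey metal housing 150 mm deep (x) x 170 mm wide (y) x 90 mm high with a slot in its front for the tray. Origin: centre of its underside. Its x axis points from the front (tray side, towards the robot) to the back; z is up.
- tray (a joint): How far the tray stands open, in m: 0 fully home; starts at 0.09 to 0.105. It slides out of the tester's front along the tester's -x; pushing takes about 2 N, and it stays where it is left. Nothing pulls it shut.
- tray_nest (a point): Middle of the nest, on the tray's floor (12 mm above the bench); moves with the tray; axes as the tester's. The nest takes the adapter with its 70 mm length along x, between black corner stops 8 mm high: 78 mm free along x, 54 mm along y, the stops leaving the middle 50 mm of each long side open for fingers. The flat floor reaches 63 mm to each side (y). With the adapter seated its centre is 18 mm above this point. The slot's roof is 64 mm above the bench.
- tray_front (a point): Point on the outer face of the tray's flat aluminium front panel, mid-width, 55 mm above the bench; moves with the tray. The panel is 156 mm wide, its top edge 84 mm above the bench, 8 mm thick; the nest's middle lies 53 mm behind its outer face. Push here along the tester's +x.
- plunger (a joint): How far the plunger is pressed down, in m: 0 up, 0.024 at the bottom stop, 0.012 half-way. A spring pushes it up: about 2 N at the start of its stroke, 5 N half-way, 8 N at the bottom; let go, it rises fully.
- plunger_top (a point): Middle of the flat top of the plunger's mushroom head (black, 36 mm across, 8 mm thick), on top of the tester at 10 mm in front of and 45 mm to the left (+y) of the tester's centre. 126 mm above the bench when up; moves straight down when pressed.
- gauge_top (a point): Top of the fixed steel gauge post (10 mm across) 34 mm behind (+x) the plunger's axis, 114 mm above the bench: the height of the plunger's top at half stroke.
- charger: Bystander, to be left alone: small square black wall charger, 36 x 36 x 26 mm high. Origin: its underside's centre.
- puck: Bystander, to be left alone: round black disc, 58 mm across, 14 mm high. Origin: its underside's centre.
- hub: Bystander, to be left alone: flat black bar-shaped port hub, 95 x 30 x 12 mm high. Origin: its underside's centre.
- tape: Bystander, to be left alone: roll of pale tape lying flat, 90 mm across, 24 mm high. Origin: its underside's centre.
- driver: Bystander, to be left alone: screwdriver lying on the bench, black handle. Origin: its underside's centre.
- cleaner: Bystander, to be left alone: upright spray can, 52 mm across, 150 mm high. Origin: its underside's centre.

How it is judged:
On the way, in this order (a step that is already met when the one before it is completed fails the run):
1. the adapter lies flat in the nest of the open tray, released (x of adapter_center in the frame of tray_nest between -0.007 and 0.007 m and y of adapter_center in the frame of tray_nest between -0.007 and 0.007 m and z of adapter_center in the frame of tray_nest between 0.014 and 0.022 m and angle between the x axis of adapter_center and the x axis of tray_nest, either way round below 0.15 rad and value of joint tray above 0.03 m and contact force between the fingers and adapter below 0.2 N), for 0.2 s.
2. the tray is fully home with the adapter in it (x of adapter_center in the frame of tray_nest between -0.007 and 0.007 m and y of adapter_center in the frame of tray_nest between -0.007 and 0.007 m and z of adapter_center in the frame of tray_nest between 0.014 and 0.022 m and angle between the x axis of adapter_center and the x axis of tray_nest, either way round below 0.15 rad and value of joint tray below 0.005 m), for 0.2 s.
3. the plunger is held at half stroke for three seconds (2.5 s is enough) (value of joint plunger between 0.008 and 0.016 m and value of joint tray below 0.005 m and contact force between the fingers and plunger above 1 N), for 2.5 s.
At the end, for the whole second after the job is handed in: The fingers still hold the plunger at 8 to 16 mm of travel (contact over 1 N); the tray is home within 5 mm; the adapter lies flat in the nest, within 7 mm of its middle and 0.15 rad of its length (all of step 3 and x of adapter_center in the frame of tray_nest between -0.007 and 0.007 m and y of adapter_center in the frame of tray_nest between -0.007 and 0.007 m and z of adapter_center in the frame of tray_nest between 0.014 and 0.022 m and angle between the x axis of adapter_center and the x axis of tray_nest, either way round below 0.15 rad); the arm keeps its last pose, push and grip.
It fails at once if the plunger is pushed to the bottom (beyond 21 mm) (value of joint plunger above 0.021 m).
It fails at once if the plunger is pressed while the tray is open (value of joint plunger above 0.006 m and value of joint tray above 0.015 m).
It fails at once if the adapter is dropped: out of the fingers more than about 30 mm above its place (height (world z) of adapter_center above 0.065 m and contact force between the fingers and adapter below 0.02 N).
It fails at once if a bystander is moved by more than 30 mm (distance of any of charger, puck, hub, tape, driver, cleaner from where it was at the start of the episode above 0.03 m).
It also fails if it takes over 69 s, if anything falls off the work surface, if the arm or the gripper's body presses on something with over 40 N, if the wrist force passes 120 N, or if a joint passes its speed limit or range.

## Working session

There is one attempt and no reset: what is moved stays moved. The work goes in short steps, Python scripts to look and compute and a tool call to move; the robot and the scene stay as the last step left them, time stands still between calls to the robot, and variables do not carry over. Pictures are saved under pics/ and viewed, and the job is handed in when it is done.

Besides the shell and the picture viewer there is one more tool, called after "Call:" as a command line: name --argument value ..., lists and objects as JSON in quotes. drive_tool: Moves the arm, as the interface text tells. Its arguments: {"type":"object","properties":{"commands":{"type":"array"},"grip":{"type":"number"}},"required":["commands"]}

```bash
ls; mkdir -p pics; python3 - <<'E'
from cell import ctrl,camera
import cv2,numpy as np
o=ctrl.get_obs();print({k:np.round(v,4) for k,v in o.items()})
for n in("top","side"):
    c=camera(n);cv2.imwrite(f"pics/{n}0.png",c["img"][:,:,::-1]);print(n,c["mtx"],c["rvec"],c["tvec"])
E
```

```text
pics
{'time': np.float64(0.0), 'joints': array([ 1.1095,  0.6159, -0.0126,  1.4249,  0.0081,  1.1034, -0.0404]), 'dq': array([-0.0015, -0.0003,  0.0002, -0.0029,  0.0008,  0.0005, -0.0011]), 'tau': array([-3.00000e-04, -4.58935e+01,  2.09300e-01, -1.65745e+01,
       -6.10000e-02,  2.05000e-02,  2.00000e-04]), 'ee_pos': array([ 0.2735, -0.5888,  0.1947]), 'ee_rot': array([-3.0653e+00, -6.7720e-01,  9.0000e-04]), 'force': array([ 0.1496, -0.1098,  0.2768]), 'torque': array([ 0.0331,  0.0001, -0.0076]), 'gripper_width': np.float64(0.0928)}
top [[356.17143488   0.         253.49975521]
 [  0.         356.17143488 186.62372611]
 [  0.           0.           1.        ]] [ 2.13659986 -2.12366137  0.18282898] [0.03178892 0.57330991 1.14189491]
side [[413.54372538   0.         251.39658778]
 [  0.         413.54372538 193.82996467]
 [  0.           0.           1.        ]] [ 2.28014739 -0.24863583  0.08044407] [-0.53195386  0.16810586  1.16130564]
```

View pics/top0.png

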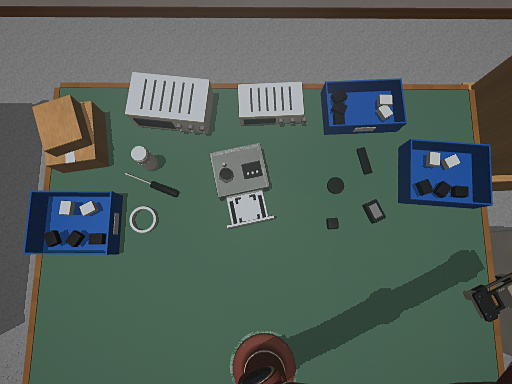

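View pics/side0.png

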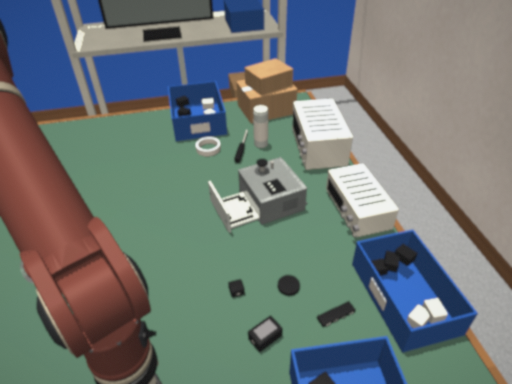

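The top view shows the adapter at about (374,211), the tester at (240,170), the tray at (250,208) and the plunger at (226,174). The charger is at (332,223) and the puck at (335,185). Next I measure them.

```bash
cat > h.py <<'E'
import numpy as np,cv2
from scipy.spatial.transform import Rotation as R
def ray(c,uv,z,T=None):
    """pixels -> world on plane z. T: world_from_camera 4x4 (optional)"""
    if T is None:
        Rm=cv2.Rodrigues(np.array(c["rvec"],float))[0];t=np.array(c["tvec"],float).ravel()
        T=np.eye(4);T[:3,:3]=Rm.T;T[:3,3]=-Rm.T@t
    uv=np.atleast_2d(np.array(uv,float))
    d=np.c_[uv,np.ones(len(uv))]@np.linalg.inv(c["mtx"]).T@T[:3,:3].T
    o=T[:3,3];return o+d*((z-o[2])/d[:,2])[:,None]
def wristT(c,o):
    T=np.eye(4);T[:3,:3]=R.from_rotvec(o["ee_rot"]).as_matrix();T[:3,3]=o["ee_pos"]
    return T@np.array(c["tool_from_camera"])
E
python3 - <<'E'
from cell import ctrl,camera
from h import *
c=camera("top");im=c["img"]
crop=im[130:240,190:400];cv2.imwrite("pics/topc.png",cv2.resize(crop[:,:,::-1],None,fx=3.8,fy=3.8,interpolation=cv2.INTER_CUBIC))
for n,uv,z in[("adapter",(374,211),.036),("charger",(332,223),.026),("puck",(335,185),.014),("plunger",(226,174),.126),("trayfrontmid",(250,222),.084)]:print(n,ray(c,uv,z).round(3))
hull=cv2.inRange(im,(0,0,0),(45,45,45))
g=cv2.findContours(hull[190:230,355:395],cv2.RETR_EXTERNAL,2)[0]
for k in g:
    if cv2.contourArea(k)>50:
        r=cv2.minAreaRect(k);b=cv2.boxPoints(r)+[355,190];w=ray(c,b,.036);print(w.round(3))
w=camera("wrist");print(w["mtx"],w["tool_from_camera"])
E
```

```text
adapter [[ 0.495 -0.368  0.036]]
charger [[ 0.455 -0.229  0.026]]
puck [[ 0.587 -0.246  0.014]]
plunger [[0.6   0.122 0.126]]
trayfrontmid [[0.452 0.046 0.084]]
[[ 0.514 -0.327  0.036]
 [ 0.539 -0.375  0.036]
 [ 0.477 -0.404  0.036]
 [ 0.453 -0.357  0.036]]
[[329.96660248   0.         257.44997197]
 [  0.         329.96660248 189.55090147]
 [  0.           0.           1.        ]] [[ 3.59350001e-04 -9.69261439e-01 -2.46032789e-01  6.79046323e-02]
 [ 9.99999745e-01  1.96643314e-04  6.85888773e-04  8.25550918e-04]
 [-6.16424836e-04 -2.46032973e-01  9.69261263e-01 -1.89520348e-01]
 [ 0.00000000e+00  0.00000000e+00  0.00000000e+00  1.00000000e+00]]
```

View pics/topc.png

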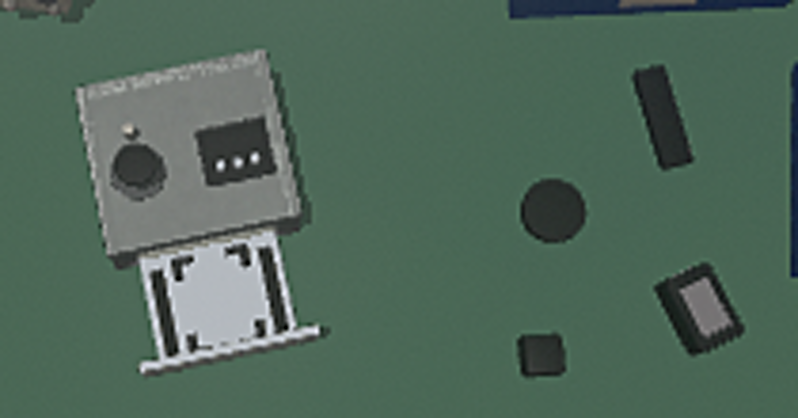

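Call:
drive_tool --commands '[{"linear": [40, -15, 0], "dr": [0, 0, 0]}, {"linear": [90, -33, 0], "dr": [0, 0, 0]}, {"linear": [140, -52, 0], "dr": [0, 0, 0]}, {"linear": [190, -70, 0], "dr": [0, 0, 0]}, {"linear": [235, -87, 0], "dr": [0, 0, 0]}, {"linear": [265, -98, 0], "dr": [0, 0, 0]}, {"linear": [285, -105, 0], "dr": [0, 0, 0]}, {"linear": [285, -105, 0], "dr": [0, 0, 0]}, {"linear": [285, -105, 0], "dr": [0, 0, 0]}]' --grip 93

```text
time: 1.32
ee_pos: [0.4864, -0.3762, 0.1957]
ee_rot: [3.068, 0.673, -0.003]
force: [-0.7, 0.2, -0.4]
gripper_width: 0.093
```

```bash
python3 - <<'E'
from cell import ctrl,camera
from h import *
o=ctrl.get_obs();c=camera("wrist");print(o["ee_pos"],o["ee_rot"],o["force"])
cv2.imwrite("pics/w1.png",c["img"][:,:,::-1]);np.save("w1.npy",c["img"])
E
```

```text
[ 0.48637944 -0.37616484  0.19573356] [ 3.06773119e+00  6.73071355e-01 -2.69332672e-03] [-0.65621521  0.1726591  -0.35071505]
```

View pics/w1.png

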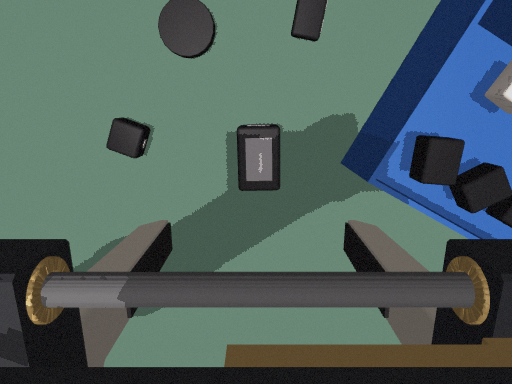

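The adapter is at about (259,157), nearly upright in the picture, with its label at (259,159). I measure both the label and the outline.

```bash
python3 - <<'E'
from cell import ctrl,camera
from h import *
o=ctrl.get_obs();c=camera("wrist");T=wristT(c,o);im=c["img"]
s=im[115:200,225:295]
cv2.imwrite("pics/w1c.png",cv2.resize(s[:,:,::-1],None,fx=7,fy=7,interpolation=cv2.INTER_NEAREST))
for nm,m in[("label",cv2.inRange(s,(80,70,70),(255,255,255))&~cv2.inRange(cv2.subtract(s[:,:,1],s[:,:,0]),12,255)),("black",cv2.inRange(cv2.subtract(s[:,:,1],s[:,:,0]),-1,5))]:
    g=max(cv2.findContours(m,cv2.RETR_EXTERNAL,2)[0],key=cv2.contourArea)
    b=cv2.boxPoints(cv2.minAreaRect(g))+[225,115];print(nm,b.round(1).tolist())
    w=ray(c,b,.036,T)[:,:2];print(w.round(4).tolist(),w.mean(0).round(4))
    for i in range(2):
        d=w[i+1]-w[i];print(np.linalg.norm(d).round(4),np.degrees(np.arctan2(d[1],d[0])).round(1))
print(T[:3,3])
E
```

```text
label [[245.0, 137.0], [271.0, 137.0], [271.0, 180.0], [245.0, 180.0]]
[[0.5138, -0.3505], [0.5253, -0.3753], [0.4835, -0.3951], [0.4717, -0.3695]] [ 0.4986 -0.3726]
0.0273 -65.3
0.0462 -154.7
black [[237.0, 124.0], [279.0, 124.0], [279.0, 190.0], [237.0, 190.0]]
[[0.5226, -0.3375], [0.5409, -0.3771], [0.477, -0.4078], [0.4578, -0.3661]] [ 0.4996 -0.3721]
0.0437 -65.3
0.0709 -154.3
[ 0.54851054 -0.34849109  0.3851979 ]
```

View pics/w1c.png

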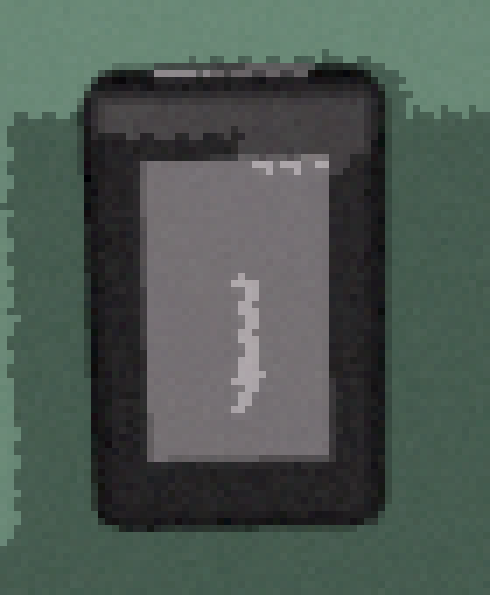

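Call:
drive_tool --commands '[{"linear": [6, 1, 30], "dr": [0, 0, 0]}, {"linear": [13, 1.5, 80], "dr": [0, 0, 0]}, {"linear": [13, 1.5, 125], "dr": [0, 0, 0]}, {"linear": [13, 1.5, 155], "dr": [0, 0, 0]}, {"linear": [13, 1.5, 175], "dr": [0, 0, 0]}, {"linear": [13, 1.5, 180], "dr": [0, 0, 0]}, {"linear": [13, 1.5, 180], "dr": [0, 0, 0]}]'

```text
time: 2.3
ee_pos: [0.5002, -0.371, 0.0162]
ee_rot: [3.068, 0.676, 0.0]
force: [-0.4, -1.0, 0.9]
gripper_width: 0.0932
```

```bash
python3 - <<'E'
from cell import ctrl,camera
from h import *
o=ctrl.get_obs();c=camera("wrist");print(o["ee_pos"],o["ee_rot"],o["force"])
cv2.imwrite("pics/w2.png",c["img"][:,:,::-1])
E
```

```text
[ 0.50020095 -0.37099928  0.0161975 ] [3.06751932e+00 6.75615402e-01 1.42106642e-04] [-0.36535309 -1.03338179  0.88575127]
```

View pics/w2.png

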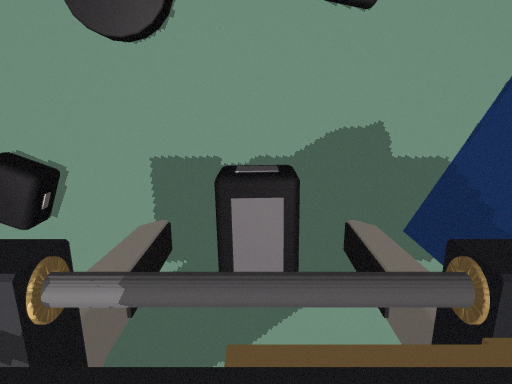

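The adapter sits centred between the fingers at about column 258, aligned with the tool. I go down 8 mm more and close.

Call:
drive_tool --commands '[{"linear": [0, 0, 5], "dr": [0, 0, 0]}, {"linear": [0, 0, 8], "dr": [0, 0, 0]}, {"linear": [0, 0, 8], "dr": [0, 0, 0]}]'

```text
time: 2.72
ee_pos: [0.5004, -0.3699, 0.0078]
ee_rot: [-3.067, -0.678, 0.0]
force: [0.2, -0.9, 0.2]
gripper_width: 0.0932
```

Call:
drive_tool --commands '[{"linear": [0, 0, 0], "dr": [0, 0, 0]}, {"linear": [0, 0, 0], "dr": [0, 0, 0]}, {"linear": [0, 0, 0], "dr": [0, 0, 0]}, {"linear": [0, 0, 0], "dr": [0, 0, 0]}, {"linear": [0, 0, 0], "dr": [0, 0, 0]}, {"linear": [0, 0, 0], "dr": [0, 0, 0]}, {"linear": [0, 0, 0], "dr": [0, 0, 0]}, {"linear": [0, 0, 0], "dr": [0, 0, 0]}]' --grip 40

```text
time: 3.72
ee_pos: [0.5006, -0.3702, 0.0079]
ee_rot: [3.067, 0.678, 0.0]
force: [0.1, -0.0, -0.3]
gripper_width: 0.0455
```

Call:
drive_tool --commands '[{"linear": [0, 0, -20], "dr": [0, 0, 0]}, {"linear": [0, 0, -60], "dr": [0, 0, 0]}, {"linear": [0, 0, -110], "dr": [0, 0, 0]}, {"linear": [0, 0, -150], "dr": [0, 0, 0]}, {"linear": [0, 0, -180], "dr": [0, 0, 0]}, {"linear": [0, 0, -180], "dr": [0, 0, 0]}]' --grip 30

```text
time: 4.47
ee_pos: [0.5016, -0.3708, 0.1899]
ee_rot: [3.064, 0.677, 0.005]
force: [-0.1, 0.7, -2.1]
gripper_width: 0.0454
```

```bash
python3 - <<'E'
from cell import ctrl,camera
from h import *
c=camera("top");im=c["img"]
f=lambda P:np.array(P)/3.8+[190,130]
n=ray(c,f([(180,265),(245,250),(192,345),(262,328)]),.02);print(n.round(3),n.mean(0))
e=ray(c,f([(140,372),(325,332)]),.084);print(e.round(3),e.mean(0));d=e[1]-e[0];print(np.degrees(np.arctan2(d[1],d[0]))+90,np.linalg.norm(d))
h=ray(c,f([(78,88),(266,50),(108,258),(300,218)]),.09);print(h.round(3),h.mean(0))
d=h[1]-h[0];print(np.degrees(np.arctan2(d[1],d[0]))+90)
d=h[0]-h[2];print(np.degrees(np.arctan2(d[1],d[0])))
print(ray(c,f([(137,163)]),.126))
E
```

```text
[[0.533 0.09  0.02 ]
 [0.547 0.032 0.02 ]
 [0.461 0.078 0.02 ]
 [0.477 0.016 0.02 ]] [0.50416904 0.05413695 0.02      ]
[[ 0.433  0.119  0.084]
 [ 0.468 -0.036  0.084]] [0.45045071 0.04166815 0.084     ]
12.523340807970243 0.15892211289586927
[[ 0.677  0.177  0.09 ]
 [ 0.712  0.015  0.09 ]
 [ 0.529  0.148  0.09 ]
 [ 0.564 -0.015  0.09 ]] [0.62031763 0.08115389 0.09      ]
12.167075232044326
11.210409191624132
[[0.60316357 0.12181657 0.126     ]]
```

Call:
drive_tool --commands '[{"linear": [8, -30, 0], "dr": [0, 0, 1]}, {"linear": [22, -75, 0], "dr": [0, 0, 3]}, {"linear": [36, -125, 0], "dr": [0, 0, 5]}, {"linear": [50, -175, 0], "dr": [0, 0, 6]}, {"linear": [64, -225, 0], "dr": [0, 0, 8]}, {"linear": [78, -275, 0], "dr": [0, 0, 10]}, {"linear": [92, -325, 0], "dr": [0, 0, 11]}, {"linear": [102, -365, 0], "dr": [0, 0, 12]}, {"linear": [108, -390, 0], "dr": [0, 0, 12.7]}, {"linear": [110, -398, 0], "dr": [0, 0, 12.7]}, {"linear": [110, -398, 0], "dr": [0, 0, 12.7]}, {"linear": [110, -398, 0], "dr": [0, 0, 12.7]}]'

```text
time: 6.02
ee_pos: [0.4326, 0.0356, 0.1874]
ee_rot: [3.123, 0.33, -0.001]
force: [0.5, 0.3, -2.1]
gripper_width: 0.0455
```

```bash
python3 - <<'E'
from cell import ctrl,camera
from h import *
o=ctrl.get_obs();c=camera("wrist");print(o["ee_pos"],o["ee_rot"],o["force"])
cv2.imwrite("pics/w3.png",cv2.resize(c["img"][:,:,::-1],(768,576)));np.savez("w3.npz",img=c["img"],T=wristT(c,o),mtx=c["mtx"])
E
```

```text
[0.43256187 0.03564467 0.18744693] [ 3.12346581e+00  3.30285814e-01 -1.40656967e-03] [ 0.51849404  0.3284935  -2.08724602]
```

View pics/w3.png

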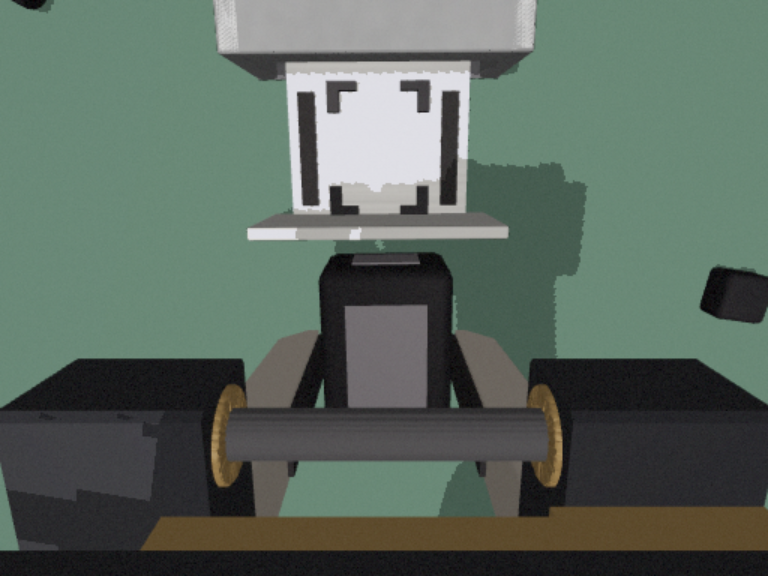

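```bash
python3 - <<'E'
from h import *
d=np.load("w3.npz");s=d["img"][35:165,160:345]
cv2.imwrite("pics/w3a.png",cv2.resize(s[:,:,::-1],None,fx=4.3,fy=4.3,interpolation=cv2.INTER_NEAREST))
s=d["img"][160:275,200:315]
cv2.imwrite("pics/w3b.png",cv2.resize(s[:,:,::-1],None,fx=5,fy=5,interpolation=cv2.INTER_NEAREST))
E
```

```text
(no output)
```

View pics/w3a.png

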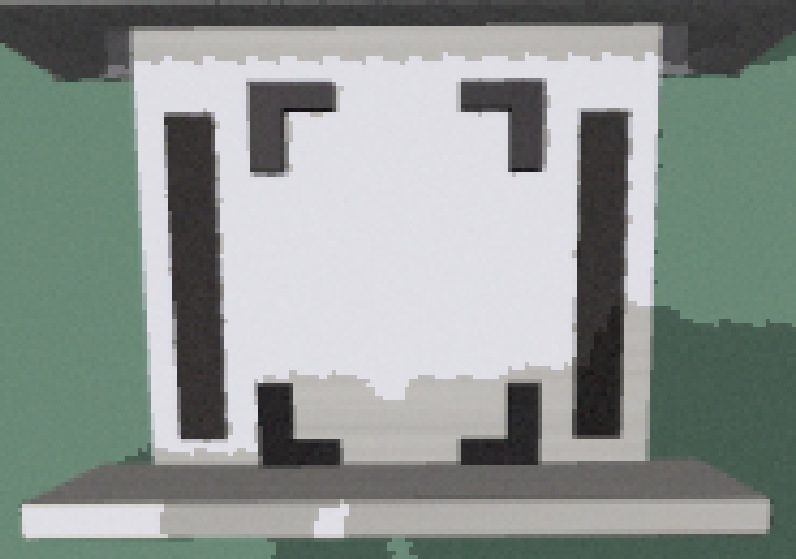

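View pics/w3b.png

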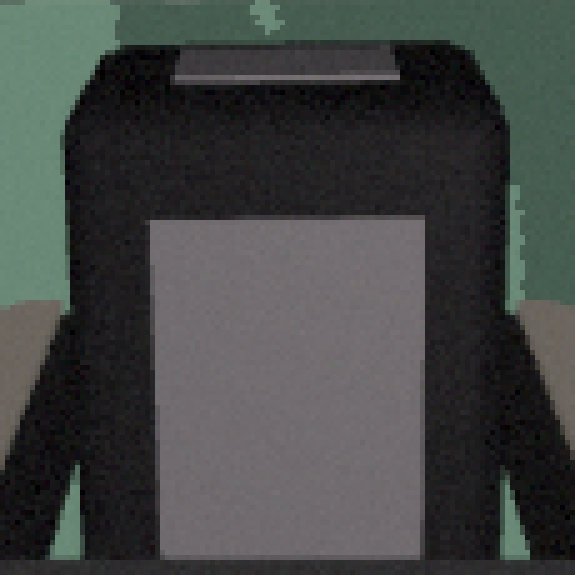

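```bash
python3 - <<'E'
from h import *
d=np.load("w3.npz");c={"mtx":d["mtx"]};T=d["T"]
o=np.array([.43256,.03564,.18745])
n=ray(c,np.array([(285,105),(512,104),(507,440),(293,440)])/4.3+[160,35],.020,T)[:,:2]
print(n.round(4).tolist(),n.mean(0).round(4))
for i,j in((3,0),(2,1),(1,0),(2,3)):
    v=n[j]-n[i];print(np.linalg.norm(v).round(4),np.degrees(np.arctan2(v[1],v[0])).round(2))
p=ray(c,np.array([(22,505),(770,500)])/4.3+[160,35],.084,T)[:,:2];print("panel back top? ",p.round(4).tolist(),p.mean(0).round(4))
p=ray(c,np.array([(22,537),(770,533)])/4.3+[160,35],.084,T)[:,:2];print("panel front",p.round(4).tolist(),p.mean(0).round(4));v=p[0]-p[1];print(np.linalg.norm(v),np.degrees(np.arctan2(v[1],v[0]))-90)
e=ray(c,np.array([(150,219),(425,214)])/5+[200,160],o[2]+.028,T)[:,:2]
v=e[0]-e[1];print("label w",np.linalg.norm(v),np.degrees(np.arctan2(v[1],v[0]))-90)
th=np.radians(12.1);X=np.array([np.cos(th),np.sin(th)]);Y=np.array([X[1],-X[0]])
ac=e.mean(0)-.0226*X;r=ac-o[:2];print("adapter rel TCP in tool x,y mm",1e3*r@X,1e3*r@Y)
nc=n.mean(0)-ac;print("to go tool",1e3*nc@X,1e3*nc@Y)
E
```

```text
[[0.5372, 0.0892], [0.5487, 0.0369], [0.4718, 0.0204], [0.4606, 0.0727]] [0.5046 0.0548]
0.0784 12.22
0.0786 12.11
0.0535 102.34
0.0534 102.09
panel back top?  [[0.4427, 0.1208], [0.4762, -0.0304]] [0.4594 0.0452]
panel front [[0.4361, 0.1199], [0.4695, -0.0322]] [0.4528 0.0438]
0.15572059030851454 12.39122166880027
label w 0.028073157243184953 13.159209971687574
adapter rel TCP in tool x,y mm -2.692255613775507 0.9197143128791798
to go tool 77.12437271142316 -4.579691022646468
```

Call:
drive_tool --commands '[{"linear": [20, -1, 0], "dr": [0, 0, 0]}, {"linear": [55, -3, 0], "dr": [0, 0, 0]}, {"linear": [76.5, -4.3, 10], "dr": [0, 0, 0]}, {"linear": [76.5, -4.3, 45], "dr": [0, 0, 0]}, {"linear": [76.5, -4.3, 85], "dr": [0, 0, 0]}, {"linear": [76.5, -4.3, 120], "dr": [0, 0, 0]}, {"linear": [76.5, -4.3, 140], "dr": [0, 0, 0]}, {"linear": [76.5, -4.3, 145], "dr": [0, 0, 0]}, {"linear": [76.5, -4.3, 145], "dr": [0, 0, 0]}]'

```text
time: 7.2
ee_pos: [0.507, 0.057, 0.0431]
ee_rot: [3.124, 0.332, 0.001]
force: [0.4, -0.2, -1.6]
gripper_width: 0.0453
```

```bash
python3 - <<'E'
from cell import ctrl,camera
from h import *
o=ctrl.get_obs();c=camera("wrist");print(o["ee_pos"],o["ee_rot"],o["force"])
cv2.imwrite("pics/w4.png",cv2.resize(c["img"][:,:,::-1],(768,576)))
E
```

```text
[0.50698608 0.05699444 0.04311237] [3.12376072e+00 3.32486509e-01 9.34753547e-04] [ 0.39422471 -0.22815421 -1.64311979]
```

View pics/w4.png

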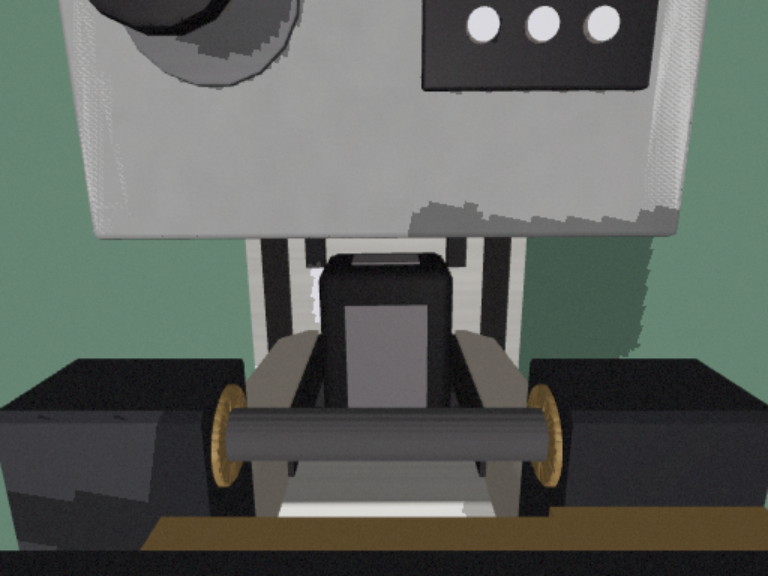

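Call:
drive_tool --commands '[{"linear": [0, 0.5, 8], "dr": [0, 0, 0]}, {"linear": [-0.3, 0.5, 16], "dr": [0, 0, 0]}, {"linear": [-0.3, 0.5, 20], "dr": [0, 0, 0]}, {"linear": [-0.3, 0.5, 22], "dr": [0, 0, 0]}, {"linear": [-0.3, 0.5, 22.5], "dr": [0, 0, 0]}, {"linear": [-0.3, 0.5, 22.5], "dr": [0, 0, 0]}]'

```text
time: 8.0
ee_pos: [0.5064, 0.0571, 0.0205]
ee_rot: [-3.124, -0.334, -0.0]
force: [-0.2, 0.2, -1.2]
gripper_width: 0.0459
```

Call:
drive_tool --commands '[{"linear": [0, 0, 0.5], "dr": [0, 0, 0]}, {"linear": [0, 0, 0.5], "dr": [0, 0, 0]}, {"linear": [0, 0, 0.5], "dr": [0, 0, 0]}, {"linear": [0, 0, 0.5], "dr": [0, 0, 0]}]' --grip 62

```text
time: 8.5
ee_pos: [0.5064, 0.0571, 0.02]
ee_rot: [-3.124, -0.334, -0.0]
force: [-0.6, -0.1, 0.0]
gripper_width: 0.0619
```

Call:
drive_tool --commands '[{"linear": [0, 0, -5], "dr": [0, 0, 0]}, {"linear": [0, 0, -20], "dr": [0, 0, 0]}, {"linear": [0, 0, -50], "dr": [0, 0, 0]}, {"linear": [0, 0, -100], "dr": [0, 0, 0]}, {"linear": [-20, 2, -150], "dr": [0, 0, 0]}, {"linear": [-55, 4, -165], "dr": [0, 0, 0]}, {"linear": [-75, 4, -168], "dr": [0, 0, 0]}, {"linear": [-75, 4, -168], "dr": [0, 0, 0]}, {"linear": [-75, 4, -168], "dr": [0, 0, 0]}]'

```text
time: 9.62
ee_pos: [0.4348, 0.0375, 0.1883]
ee_rot: [-3.124, -0.334, -0.003]
force: [0.2, 0.6, 0.2]
gripper_width: 0.0621
```

```bash
python3 - <<'E'
from cell import ctrl,camera
from h import *
o=ctrl.get_obs();c=camera("wrist");print(o["ee_pos"],o["ee_rot"],o["force"])
np.savez("w5.npz",img=c["img"],T=wristT(c,o),mtx=c["mtx"])
s=c["img"][35:165,160:345]
cv2.imwrite("pics/w5.png",cv2.resize(s[:,:,::-1],None,fx=4.3,fy=4.3,interpolation=cv2.INTER_NEAREST))
E
```

```text
[0.43481057 0.03754977 0.18832817] [-3.12353897e+00 -3.34473175e-01 -2.66370343e-03] [0.22652631 0.63685028 0.17506594]
```

View pics/w5.png

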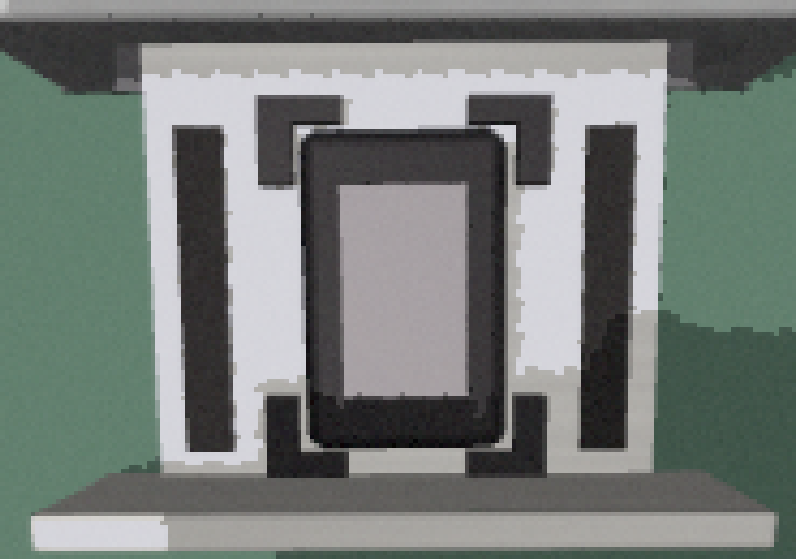

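The adapter lies centred and square between the four stops: its outline spans (302–508, 130–447), against inner stop edges at 293–516 and 125–450. I close the fingers and go down in front of the panel.

Call:
drive_tool --commands '[{"linear": [-8, -2, 0], "dr": [0, 0, 0]}, {"linear": [-8, -2, 20], "dr": [0, 0, 0]}, {"linear": [-8, -2, 50], "dr": [0, 0, 0]}, {"linear": [-8, -2, 80], "dr": [0, 0, 0]}, {"linear": [-8, -2, 110], "dr": [0, 0, 0]}, {"linear": [-8, -2, 130], "dr": [0, 0, 0]}, {"linear": [-8, -2, 138], "dr": [0, 0, 0]}, {"linear": [-8, -2, 138], "dr": [0, 0, 0]}, {"linear": [-8, -2, 138], "dr": [0, 0, 0]}]' --grip 0

```text
time: 10.8
ee_pos: [0.4261, 0.0377, 0.0505]
ee_rot: [-3.124, -0.334, -0.002]
force: [0.3, 0.9, -0.1]
gripper_width: 0.0007
```

```bash
python3 - <<'E'
from cell import ctrl,camera
from h import *
o=ctrl.get_obs();c=camera("wrist");print(o["ee_pos"],o["ee_rot"],o["force"],o["gripper_width"])
cv2.imwrite("pics/w6.png",c["img"][:,:,::-1])
E
```

```text
[0.42614631 0.03768382 0.05048978] [-3.12363495e+00 -3.34166222e-01 -2.30218964e-03] [ 0.25515967  0.8833642  -0.14542901] 0.000650956371215559
```

View pics/w6.png

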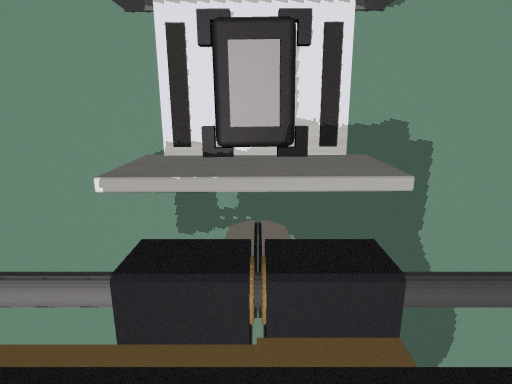

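Call:
drive_tool --commands '[{"linear": [8, 0, 0], "dr": [0, 0, 0]}, {"linear": [14, 0, 0], "dr": [0, 0, 0]}, {"linear": [18, 0, 0], "dr": [0, 0, 0]}, {"linear": [22, 0, 0], "dr": [0, 0, 0]}, {"linear": [28, 0, 0], "dr": [0, 0, 0]}, {"linear": [35, 0, 0], "dr": [0, 0, 0]}, {"linear": [43, 0, 0], "dr": [0, 0, 0]}, {"linear": [51, 0, 0], "dr": [0, 0, 0]}, {"linear": [59, 0, 0], "dr": [0, 0, 0]}, {"linear": [67, 0, 0], "dr": [0, 0, 0]}, {"linear": [75, 0, 0], "dr": [0, 0, 0]}, {"linear": [83, 0, 0], "dr": [0, 0, 0]}, {"linear": [90, 0, 0], "dr": [0, 0, 0]}, {"linear": [95, 0, 0], "dr": [0, 0, 0]}, {"linear": [98, 0, 0], "dr": [0, 0, 0]}, {"linear": [98, 0, 0], "dr": [0, 0, 0]}]'

```text
time: 12.85
ee_pos: [0.5224, 0.0584, 0.0502]
ee_rot: [-3.124, -0.334, -0.003]
force: [-1.1, 0.2, -0.9]
gripper_width: 0.0004
```

```bash
python3 - <<'E'
from cell import ctrl,camera
from h import *
o=ctrl.get_obs();c=camera("wrist");print(o["ee_pos"],o["ee_rot"],o["force"],o["gripper_width"])
cv2.imwrite("pics/w7.png",c["img"][:,:,::-1])
E
```

```text
[0.5223772  0.05841603 0.05015364] [-3.12366557 -0.3341781  -0.00326101] [-1.07666929  0.20438125 -0.92763697] 0.00042208637265999646
```

View pics/w7.png

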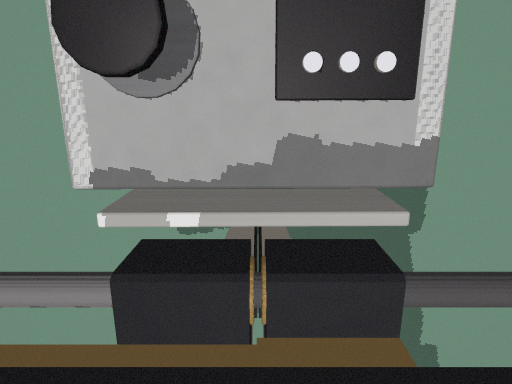

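The panel is in contact and nearly closed, with its top at rows 190–222 against the housing edge at row 188. I continue slowly until the force rises.

Call:
drive_tool --commands '[{"linear": [4, 0, 0], "dr": [0, 0, 0]}, {"linear": [8, 0, 0], "dr": [0, 0, 0]}, {"linear": [10, 0, 0], "dr": [0, 0, 0]}, {"linear": [12, 0, 0], "dr": [0, 0, 0]}, {"linear": [12, 0, 0], "dr": [0, 0, 0]}]'

```text
time: 13.52
ee_pos: [0.5336, 0.0608, 0.0499]
ee_rot: [3.124, 0.334, 0.001]
force: [-1.9, 0.6, -0.1]
gripper_width: 0.0004
```

Call:
drive_tool --commands '[{"linear": [3, 0, 0], "dr": [0, 0, 0]}, {"linear": [6, 0, 0], "dr": [0, 0, 0]}, {"linear": [8, 0, 0], "dr": [0, 0, 0]}, {"linear": [8, 0, 0], "dr": [0, 0, 0]}]'

```text
time: 14.02
ee_pos: [0.5349, 0.0611, 0.0491]
ee_rot: [3.122, 0.334, -0.02]
force: [-8.4, -1.0, 7.6]
gripper_width: 0.0006
```

```bash
python3 - <<'E'
from cell import ctrl,camera
from h import *
o=ctrl.get_obs();c=camera("wrist");print(o["ee_pos"],o["ee_rot"],o["force"],o["gripper_width"])
cv2.imwrite("pics/w8.png",c["img"][:,:,::-1])
c=camera("side");cv2.imwrite("pics/s8.png",cv2.resize(c["img"][130:260,180:340,::-1],None,fx=4,fy=4,interpolation=cv2.INTER_CUBIC))
E
```

```text
[0.53485484 0.06111303 0.0490945 ] [ 3.12249125  0.33378129 -0.0202362 ] [-8.40171554 -0.9608123   7.6212519 ] 0.0005803114950084615
```

View pics/w8.png

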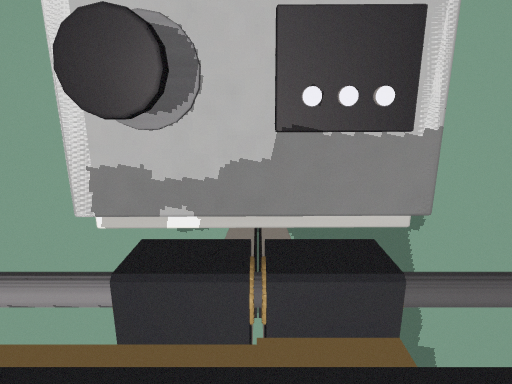

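View pics/s8.png

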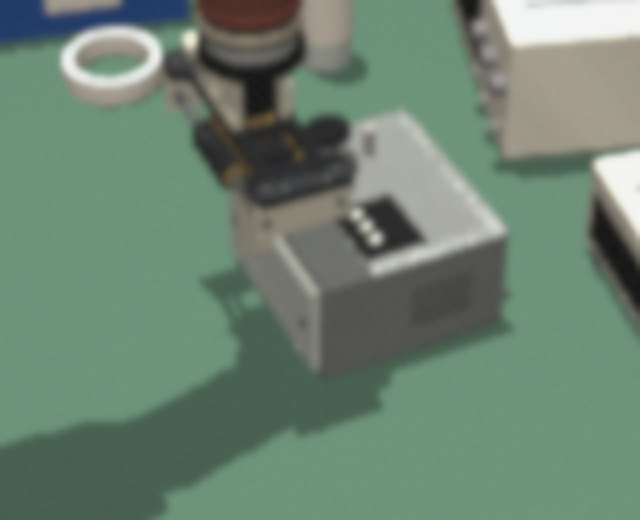

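The panel is flush against the housing front (rows 216–228), so the tray is home. The plunger head is at about (111,62). I locate it from this view before backing off.

```bash
python3 - <<'E'
from cell import ctrl,camera
from h import *
o=ctrl.get_obs();c=camera("wrist");T=wristT(c,o);im=c["img"]
X=np.array([np.cos(np.radians(12.2)),np.sin(np.radians(12.2))]);L=np.array([-X[1],X[0]])
g=cv2.cvtColor(im,cv2.COLOR_RGB2GRAY)
m=cv2.inRange(g[0:140,40:200],0,45)
k=max(cv2.findContours(m,cv2.RETR_EXTERNAL,2)[0],key=cv2.contourArea)
e=cv2.fitEllipse(k);print(e)
p=ray(c,np.array(e[0])+[40,0],.124,T)[0,:2];print("plunger",p.round(4))
for uv in((75,216),(433,215)):print(ray(c,uv,.09,T).round(4))
f=ray(c,[(75,216),(433,215)],.09,T)[:,:2].mean(0);print("plunger via housing",f+65*1e-3*X+.045*L)
f=ray(c,[(98,228),(410,227)],.084,T)[:,:2].mean(0);print("panel front",f,"plunger via panel",f+.073*X+.045*L)
t=camera("top");print(ray(t,np.array([(137,163)])/3.8+[190,130],.124))
E
```

```text
((66.35582733154297, 59.76190948486328), (107.3052749633789, 125.93497467041016), 132.94955444335938)
plunger [0.6063 0.1255]
[[0.5344 0.1484 0.09  ]]
[[ 0.5707 -0.0171  0.09  ]]
plunger via housing [0.60659629 0.1233942 ]
panel front [0.54431325 0.06396967] plunger via panel [0.606155  0.1233801]
[[0.60359221 0.12197934 0.124     ]]
```

Call:
drive_tool --commands '[{"linear": [-8, 0, 0], "dr": [0, 0, 0]}, {"linear": [-25, 0, 0], "dr": [0, 0, 0]}, {"linear": [-45, 0, 0], "dr": [0, 0, 0]}, {"linear": [-50, -10, -40], "dr": [0, 0, 0]}, {"linear": [-50, -20, -90], "dr": [0, 0, 0]}, {"linear": [-40, -35, -130], "dr": [0, 0, 0]}, {"linear": [-25, -45, -145], "dr": [0, 0, 0]}, {"linear": [-20, -45, -150], "dr": [0, 0, 0]}, {"linear": [-20, -45, -150], "dr": [0, 0, 0]}, {"linear": [-20, -45, -150], "dr": [0, 0, 0]}]'

```text
time: 15.48
ee_pos: [0.511, 0.1013, 0.1988]
ee_rot: [3.123, 0.332, -0.004]
force: [0.3, 0.2, 0.1]
gripper_width: 0.0005
```

```bash
python3 - <<'E'
from cell import ctrl,camera
from h import *
o=ctrl.get_obs();c=camera("wrist");print(o["ee_pos"],o["ee_rot"],o["force"],o["gripper_width"])
np.savez("w9.npz",img=c["img"],T=wristT(c,o),mtx=c["mtx"])
cv2.imwrite("pics/w9.png",c["img"][:,:,::-1])
E
```

```text
[0.51101074 0.10129693 0.19876733] [ 3.12343478  0.33231025 -0.00352928] [0.34564388 0.20094357 0.05356506] 0.0004889600488984305
```

View pics/w9.png

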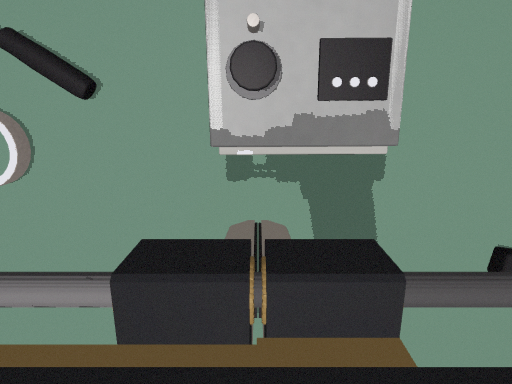

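The tray is still flush. The plunger top is at about (254,65) and the gauge post at (253,20).

```bash
python3 - <<'E'
from h import *
d=np.load("w9.npz");c={"mtx":d["mtx"]};T=d["T"];im=d["img"]
X=np.array([np.cos(np.radians(12.2)),np.sin(np.radians(12.2))]);L=np.array([-X[1],X[0]])
g=cv2.cvtColor(im,cv2.COLOR_RGB2GRAY)[30:105,215:295]
m=cv2.inRange(g,0,50);k=max(cv2.findContours(m,cv2.RETR_EXTERNAL,2)[0],key=cv2.contourArea)
(x,y),r=cv2.minEnclosingCircle(k);print(x+215,y+30,r,cv2.boundingRect(k))
p=ray(c,(x+215,y+30),.124,T)[0,:2];print("plunger",p)
gp=ray(c,(253,19.5),.114,T)[0,:2];print("via gauge",gp-.034*X)
f=ray(c,[(219,154),(388,153)],.084,T)[:,:2].mean(0);print("via panel",f+.073*X+.045*L)
dd=p-np.array([.5110,.1013]);print("to go tool x,y",1e3*dd@X,-1e3*dd@L)
E
```

```text
254.3499984741211 65.8375015258789 24.747806549072266 (18, 12, 44, 49)
plunger [0.60569343 0.12308144]
via gauge [0.60562484 0.12409557]
via panel [0.60654862 0.12332414]
to go tool x,y 97.1578253101148 -1.2784581813859062
```

Call:
drive_tool --commands '[{"linear": [25, 0, 0], "dr": [0, 0, 0]}, {"linear": [65, -1, 0], "dr": [0, 0, 0]}, {"linear": [90, -1.4, 10], "dr": [0, 0, 0]}, {"linear": [97.5, -1.4, 30], "dr": [0, 0, 0]}, {"linear": [97.5, -1.4, 50], "dr": [0, 0, 0]}, {"linear": [97.5, -1.4, 62], "dr": [0, 0, 0]}, {"linear": [97.5, -1.4, 64], "dr": [0, 0, 0]}, {"linear": [97.5, -1.4, 64], "dr": [0, 0, 0]}, {"linear": [97.5, -1.4, 64], "dr": [0, 0, 0]}]'

```text
time: 16.65
ee_pos: [0.6073, 0.1244, 0.1368]
ee_rot: [-3.124, -0.334, -0.003]
force: [0.1, -0.3, -0.4]
gripper_width: 0.0006
```

```bash
python3 - <<'E'
from cell import ctrl,camera
from h import *
o=ctrl.get_obs();print(o["ee_pos"],o["ee_rot"],o["force"])
c=camera("side");cv2.imwrite("pics/s9.png",cv2.resize(c["img"][130:230,210:330,::-1],None,fx=5,fy=5,interpolation=cv2.INTER_CUBIC))
E
```

```text
[0.60730309 0.1243555  0.13679019] [-3.12350436e+00 -3.34158823e-01 -2.77079231e-03] [ 0.09413351 -0.26122308 -0.35401933]
```

View pics/s9.png

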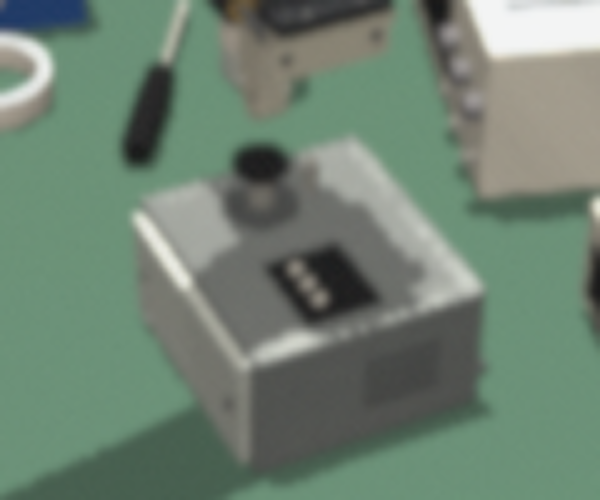

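```bash
python3 - <<'E'
from cell import ctrl,camera
from h import *
o=ctrl.get_obs();c=camera("side")
P=np.array([o["ee_pos"],[.606,.1235,.126],[.606,.1235,.137],[.6392,.1307,.114]])
q=cv2.projectPoints(P,c["rvec"],c["tvec"],c["mtx"],None)[0][:,0];print(q,(q-[210,130])*5)
cv2.imwrite("pics/s10.png",cv2.resize(c["img"][130:210,230:310,::-1],None,fx=7,fy=7,interpolation=cv2.INTER_NEAREST))
E
```

```text
[[262.51238093 158.28383364]
 [262.18938371 161.36555583]
 [262.1674643  158.43698469]
 [272.21481143 161.59557245]] [[262.56190466 141.41916818]
 [260.94691853 156.82777915]
 [260.83732151 142.18492345]
 [311.07405714 157.97786226]]
```

View pics/s10.png

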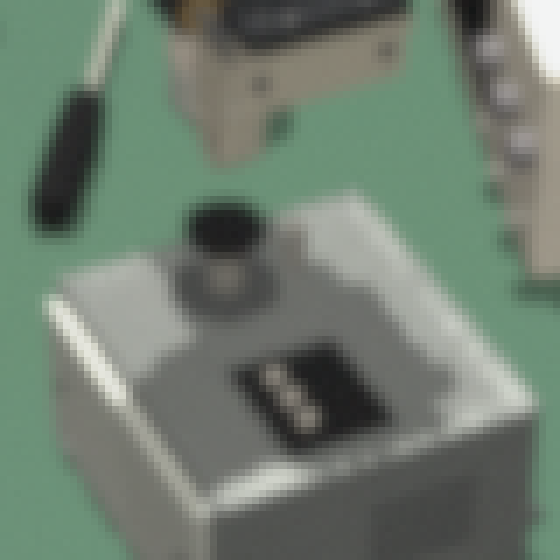

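The side view shows the fingertips over the head, but about 4 px higher than the TCP projects. So I descend in small steps, watching both force and picture.

Call:
drive_tool --commands '[{"linear": [-1, 0, 3], "dr": [0, 0, 0]}, {"linear": [-1, 0, 6], "dr": [0, 0, 0]}, {"linear": [-1, 0, 8], "dr": [0, 0, 0]}, {"linear": [-1, 0, 8], "dr": [0, 0, 0]}, {"linear": [-1, 0, 8], "dr": [0, 0, 0]}]'

```text
time: 17.38
ee_pos: [0.6059, 0.1241, 0.1279]
ee_rot: [-3.124, -0.334, -0.0]
force: [-0.3, -0.9, 0.2]
gripper_width: 0.0006
```

Call:
drive_tool --commands '[{"linear": [0, 0, 2], "dr": [0, 0, 0]}, {"linear": [0, 0, 4], "dr": [0, 0, 0]}, {"linear": [0, 0, 4], "dr": [0, 0, 0]}, {"linear": [0, 0, 4], "dr": [0, 0, 0]}]'

```text
time: 17.88
ee_pos: [0.6058, 0.1241, 0.1239]
ee_rot: [-3.124, -0.334, 0.0]
force: [-0.8, 0.6, 0.3]
gripper_width: 0.0005
```

```bash
python3 - <<'E'
from cell import ctrl,camera
from h import *
o=ctrl.get_obs();c=camera("side");print(o["ee_pos"],o["force"])
cv2.imwrite("pics/s11.png",cv2.resize(c["img"][130:210,230:310,::-1],None,fx=7,fy=7,interpolation=cv2.INTER_NEAREST))
c=camera("wrist");cv2.imwrite("pics/w11.png",c["img"][:,:,::-1])
E
```

```text
[0.60582171 0.1240556  0.12385991] [-0.79292344  0.58616575  0.26753626]
```

View pics/s11.png

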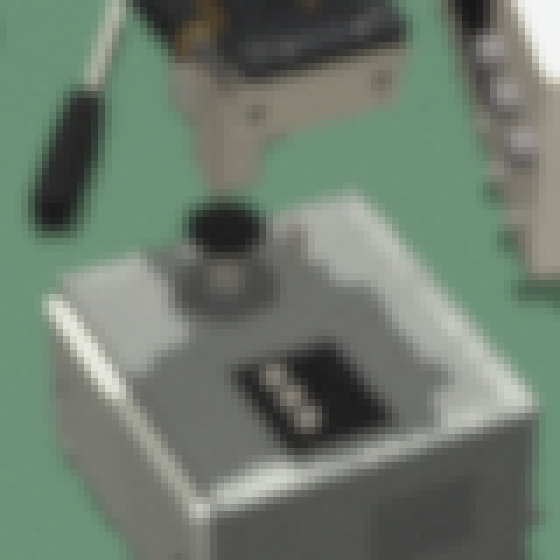

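View pics/w11.png

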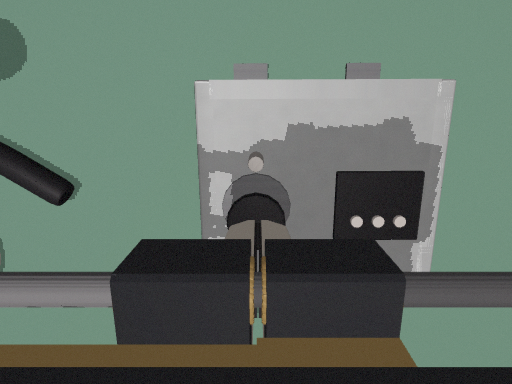

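There is no contact yet: force is about 0 and the side view shows a gap below the fingertips. I keep stepping down.

Call:
drive_tool --commands '[{"linear": [0, 0, 2], "dr": [0, 0, 0]}, {"linear": [0, 0, 4], "dr": [0, 0, 0]}, {"linear": [0, 0, 4], "dr": [0, 0, 0]}, {"linear": [0, 0, 4], "dr": [0, 0, 0]}]'

```text
time: 18.48
ee_pos: [0.6059, 0.1241, 0.1199]
ee_rot: [-3.124, -0.334, -0.0]
force: [-0.1, -0.9, 0.4]
gripper_width: 0.0008
```

Call:
drive_tool --commands '[{"linear": [0, 0, 2], "dr": [0, 0, 0]}, {"linear": [0, 0, 4], "dr": [0, 0, 0]}, {"linear": [0, 0, 4], "dr": [0, 0, 0]}, {"linear": [0, 0, 4], "dr": [0, 0, 0]}]'

```text
time: 18.98
ee_pos: [0.6059, 0.124, 0.1159]
ee_rot: [-3.124, -0.334, -0.0]
force: [0.4, -0.1, -0.0]
gripper_width: 0.0005
```

```bash
python3 - <<'E'
from cell import ctrl,camera
from h import *
o=ctrl.get_obs();c=camera("side");print(o["ee_pos"],o["force"])
cv2.imwrite("pics/s12.png",cv2.resize(c["img"][130:210,230:310,::-1],None,fx=7,fy=7,interpolation=cv2.INTER_NEAREST))
E
```

```text
[0.60586736 0.12403097 0.1158951 ] [ 0.44783986 -0.14512452 -0.02629522]
```

View pics/s12.png

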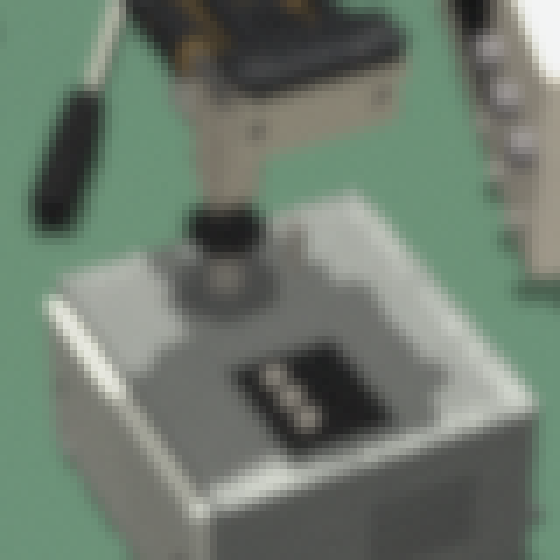

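Still a gap (tip at row 207, head centre at about row 222) and no force. I continue in finer steps.

Call:
drive_tool --commands '[{"linear": [0, 0, 2], "dr": [0, 0, 0]}, {"linear": [0, 0, 3], "dr": [0, 0, 0]}, {"linear": [0, 0, 3], "dr": [0, 0, 0]}, {"linear": [0, 0, 3], "dr": [0, 0, 0]}]'

```text
time: 19.52
ee_pos: [0.6058, 0.124, 0.1129]
ee_rot: [-3.124, -0.334, 0.0]
force: [-0.1, 0.3, 0.5]
gripper_width: 0.0004
```

Call:
drive_tool --commands '[{"linear": [0, 0, 2], "dr": [0, 0, 0]}, {"linear": [0, 0, 3], "dr": [0, 0, 0]}, {"linear": [0, 0, 3], "dr": [0, 0, 0]}, {"linear": [0, 0, 3], "dr": [0, 0, 0]}]'

```text
time: 20.02
ee_pos: [0.6059, 0.124, 0.1099]
ee_rot: [-3.124, -0.334, -0.0]
force: [0.3, 0.5, -0.5]
gripper_width: 0.0008
```

Call:
drive_tool --commands '[{"linear": [0, 0, 1], "dr": [0, 0, 0]}, {"linear": [0, 0, 2], "dr": [0, 0, 0]}, {"linear": [0, 0, 2], "dr": [0, 0, 0]}, {"linear": [0, 0, 2], "dr": [0, 0, 0]}]'

```text
time: 20.52
ee_pos: [0.6058, 0.1241, 0.1079]
ee_rot: [-3.124, -0.334, -0.0]
force: [0.5, -0.1, 0.8]
gripper_width: 0.0001
```

Call:
drive_tool --commands '[{"linear": [0, 0, 1], "dr": [0, 0, 0]}, {"linear": [0, 0, 2], "dr": [0, 0, 0]}, {"linear": [0, 0, 2], "dr": [0, 0, 0]}, {"linear": [0, 0, 2], "dr": [0, 0, 0]}]'

```text
time: 21.02
ee_pos: [0.6058, 0.124, 0.1059]
ee_rot: [-3.124, -0.334, 0.0]
force: [0.3, 0.5, -0.6]
gripper_width: 0.0003
```

```bash
python3 - <<'E'
from cell import ctrl,camera
from h import *
o=ctrl.get_obs();F=[]
for i in range(4):
    c=camera("side");F.append(ctrl.get_obs()["force"])
print(o["ee_pos"],np.mean(F,0),np.std(F,0))
cv2.imwrite("pics/s13.png",cv2.resize(c["img"][130:210,230:310,::-1],None,fx=7,fy=7,interpolation=cv2.INTER_NEAREST))
E
```

```text
[0.60582923 0.12403416 0.1058587 ] [ 0.07946845 -0.1498824  -0.2161099 ] [0.74037363 0.57887957 0.3744548 ]
```

View pics/s13.png

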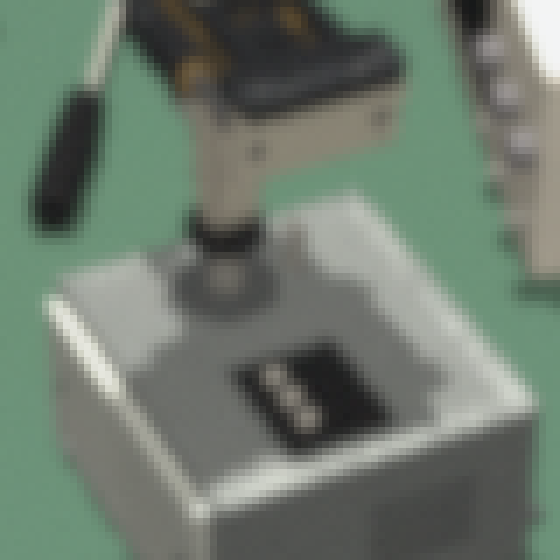

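Call:
drive_tool --commands '[{"linear": [0, 0, 1], "dr": [0, 0, 0]}, {"linear": [0, 0, 2], "dr": [0, 0, 0]}, {"linear": [0, 0, 2], "dr": [0, 0, 0]}, {"linear": [0, 0, 2], "dr": [0, 0, 0]}]'

```text
time: 21.72
ee_pos: [0.6058, 0.124, 0.1039]
ee_rot: [-3.124, -0.334, 0.0]
force: [0.6, 0.1, -0.1]
gripper_width: 0.0007
```

Call:
drive_tool --commands '[{"linear": [0, 0, 1], "dr": [0, 0, 0]}, {"linear": [0, 0, 2], "dr": [0, 0, 0]}, {"linear": [0, 0, 2], "dr": [0, 0, 0]}, {"linear": [0, 0, 2], "dr": [0, 0, 0]}]'

```text
time: 22.22
ee_pos: [0.6059, 0.1241, 0.1021]
ee_rot: [-3.124, -0.334, -0.001]
force: [-0.8, -0.3, 0.6]
gripper_width: 0.0004
```

```bash
python3 - <<'E'
from cell import ctrl,camera
from h import *
o=ctrl.get_obs();F=[]
for i in range(4):
    c=camera("side");F.append(ctrl.get_obs()["force"])
print(o["ee_pos"],np.mean(F,0),np.std(F,0))
cv2.imwrite("pics/s14.png",cv2.resize(c["img"][130:210,230:310,::-1],None,fx=7,fy=7,interpolation=cv2.INTER_NEAREST))
c=camera("wrist");cv2.imwrite("pics/w14.png",c["img"][:,:,::-1])
E
```

```text
[0.60594155 0.12409235 0.10205689] [-0.64605097 -0.3064676   1.68203623] [0.2259005  0.64461003 0.17432758]
```

View pics/s14.png

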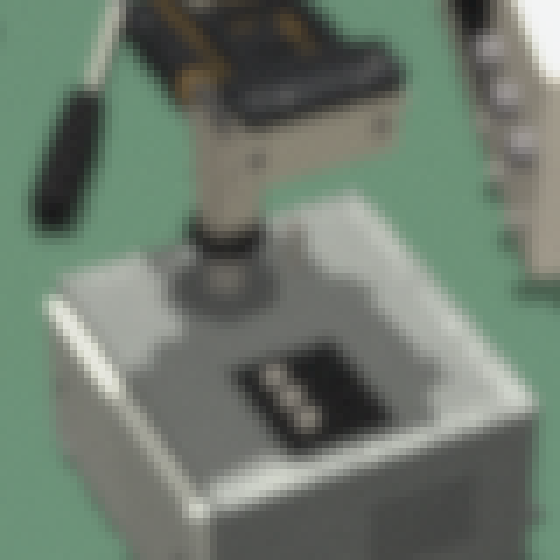

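View pics/w14.png

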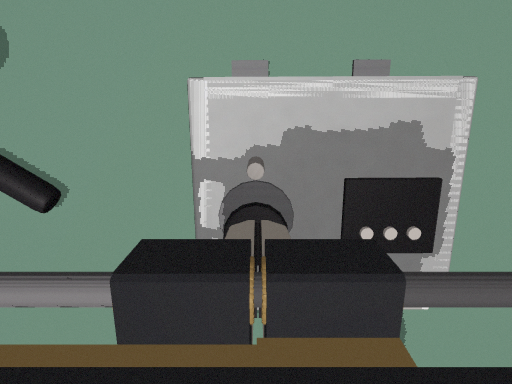

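Contact begins at TCP z ≈ 0.102 with 1.7 N, matching the spring's starting force. The side view shows the tip on the head at row 230. I press about half of the stroke first.

Call:
drive_tool --commands '[{"linear": [0, 0, 2], "dr": [0, 0, 0]}, {"linear": [0, 0, 4], "dr": [0, 0, 0]}, {"linear": [0, 0, 6], "dr": [0, 0, 0]}, {"linear": [0, 0, 6], "dr": [0, 0, 0]}, {"linear": [0, 0, 6], "dr": [0, 0, 0]}]'

```text
time: 23.1
ee_pos: [0.6059, 0.1241, 0.096]
ee_rot: [-3.124, -0.334, -0.0]
force: [-0.0, 0.2, 3.5]
gripper_width: 0.0006
```

```bash
python3 - <<'E'
from cell import ctrl,camera
from h import *
o=ctrl.get_obs();F=[]
for i in range(6):
    c=camera("side");F.append(ctrl.get_obs()["force"])
print(o["ee_pos"],np.mean(F,0),np.std(F,0))
cv2.imwrite("pics/s15.png",cv2.resize(c["img"][130:210,230:310,::-1],None,fx=7,fy=7,interpolation=cv2.INTER_NEAREST))
E
```

```text
[0.60592239 0.12407303 0.09602151] [-0.12521368 -0.1589286   3.64241055] [0.27644251 0.32838032 0.26969766]
```

View pics/s15.png

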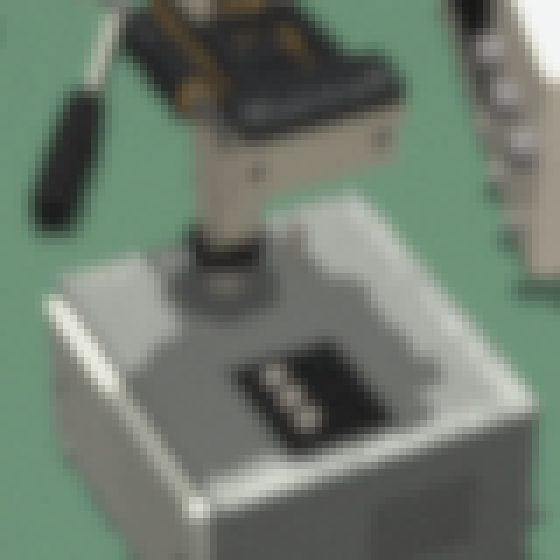

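Force is 3.6 N (about 6.5 mm) and the head's lower edge went from row 250 to row 263 (about 7 mm), so they agree. I press 5.5 mm more and hold.

Call:
drive_tool --commands '[{"linear": [0, 0, 2], "dr": [0, 0, 0]}, {"linear": [0, 0, 4], "dr": [0, 0, 0]}, {"linear": [0, 0, 5.5], "dr": [0, 0, 0]}, {"linear": [0, 0, 5.5], "dr": [0, 0, 0]}, {"linear": [0, 0, 5.5], "dr": [0, 0, 0]}]'

```text
time: 24.02
ee_pos: [0.6059, 0.1241, 0.0905]
ee_rot: [-3.124, -0.334, -0.0]
force: [-0.4, -0.6, 4.8]
gripper_width: 0.0006
```

```bash
python3 - <<'E'
from cell import ctrl,camera
from h import *
o=ctrl.get_obs();F=[]
for i in range(10):
    c=camera("side");F.append(ctrl.get_obs()["force"])
print(o["ee_pos"],np.mean(F,0),np.std(F,0))
cv2.imwrite("pics/s16.png",cv2.resize(c["img"][130:210,230:310,::-1],None,fx=7,fy=7,interpolation=cv2.INTER_NEAREST))
c=camera("wrist");cv2.imwrite("pics/w16.png",c["img"][:,:,::-1])
E
```

```text
[0.60592817 0.12408068 0.09050308] [-0.35300044 -0.34468395  5.0685904 ] [0.54854144 0.29737295 0.53257652]
```

View pics/s16.png

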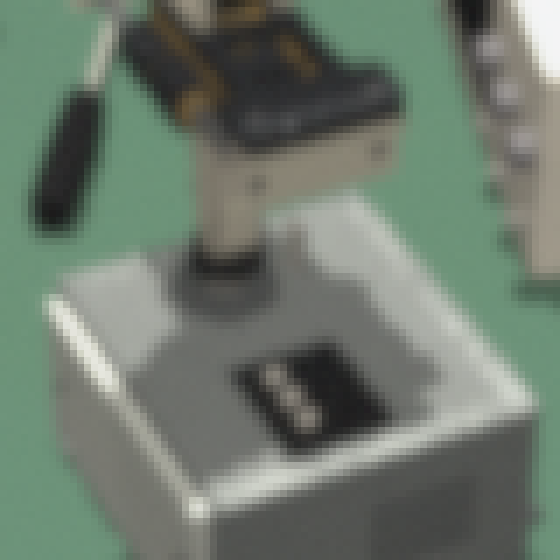

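View pics/w16.png

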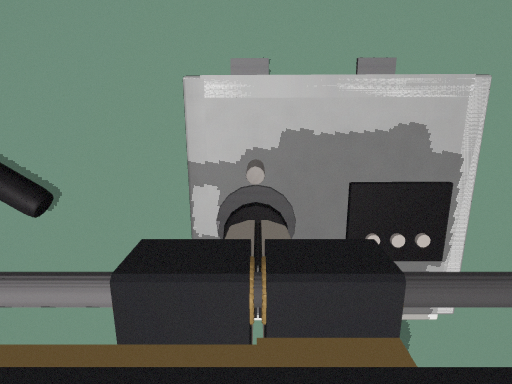

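The force averages 5.07 N, which is half-stroke, and the head's lower edge is at row 273 (about 12 mm down). The tray is still flush. I hold here.

Call:
drive_tool --commands '[{"linear": [0, 0, 0], "dr": [0, 0, 0]}, {"linear": [0, 0, 0], "dr": [0, 0, 0]}, {"linear": [0, 0, 0], "dr": [0, 0, 0]}, {"linear": [0, 0, 0], "dr": [0, 0, 0]}, {"linear": [0, 0, 0], "dr": [0, 0, 0]}, {"linear": [0, 0, 0], "dr": [0, 0, 0]}, {"linear": [0, 0, 0], "dr": [0, 0, 0]}, {"linear": [0, 0, 0], "dr": [0, 0, 0]}, {"linear": [0, 0, 0], "dr": [0, 0, 0]}, {"linear": [0, 0, 0], "dr": [0, 0, 0]}, {"linear": [0, 0, 0], "dr": [0, 0, 0]}, {"linear": [0, 0, 0], "dr": [0, 0, 0]}, {"linear": [0, 0, 0], "dr": [0, 0, 0]}, {"linear": [0, 0, 0], "dr": [0, 0, 0]}, {"linear": [0, 0, 0], "dr": [0, 0, 0]}, {"linear": [0, 0, 0], "dr": [0, 0, 0]}, {"linear": [0, 0, 0], "dr": [0, 0, 0]}, {"linear": [0, 0, 0], "dr": [0, 0, 0]}, {"linear": [0, 0, 0], "dr": [0, 0, 0]}, {"linear": [0, 0, 0], "dr": [0, 0, 0]}]'

```text
time: 27.08
ee_pos: [0.6059, 0.1241, 0.0904]
ee_rot: [-3.124, -0.334, -0.0]
force: [0.5, -0.6, 4.5]
gripper_width: 0.0007
```

Call:
drive_tool --commands '[{"linear": [0, 0, 0], "dr": [0, 0, 0]}, {"linear": [0, 0, 0], "dr": [0, 0, 0]}, {"linear": [0, 0, 0], "dr": [0, 0, 0]}, {"linear": [0, 0, 0], "dr": [0, 0, 0]}, {"linear": [0, 0, 0], "dr": [0, 0, 0]}, {"linear": [0, 0, 0], "dr": [0, 0, 0]}, {"linear": [0, 0, 0], "dr": [0, 0, 0]}, {"linear": [0, 0, 0], "dr": [0, 0, 0]}]'

```text
time: 28.08
ee_pos: [0.6059, 0.1241, 0.0904]
ee_rot: [-3.124, -0.334, -0.0]
force: [1.0, 0.3, 6.0]
gripper_width: 0.0007
```

```bash
python3 - <<'E'
from cell import ctrl,camera,workorder
import numpy as np
o=ctrl.get_obs();print(o["time"],o["ee_pos"],o["force"])
print(workorder.job_done())
E
```

```text
28.075 [0.60590994 0.12406911 0.09042942] [1.01515811 0.27221064 5.95993973]
the job is handed in; nothing more can be done
None
```

I placed the adapter in the nest, released it, pushed the tray home and pressed the plunger to half-stroke. I held it there for about 4 s and handed the job in at 28 s of the 69 s limit, with the fingers still holding it.

- **Adapter:** after release, the wrist picture showed it flat, centred and square between the four stops. I could not see it again once the tray was shut.
- **Tray:** it came up against its stop (about 8 N), with the front panel flush against the housing. It still looked flush in later pictures, the last one taken with the plunger at half-stroke.
- **Plunger:** force averaged 5.07 N at half-stroke, where 5 N is expected. The travel of about 12 mm past contact agreed with how far the head had dropped in the side picture. The last single reading before hand-in was 6.0 N, within the noise I saw, and the arm had not moved.
- **Disagreement:** the fingers met the plunger at TCP height 0.102 m, not the expected 0.126 m. The tips therefore sit about 23 mm short of the stated TCP, and I set the press depth by force, travel and picture, not by absolute height.
- **Bystanders:** I touched none of them, but took no final picture to check their positions.

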